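Click the slicer's thickness wheel on and bolt it

TASK

Set the hand slicer for thick slices: gently, with a fingertip, flick the lobed wheel at its side round clockwise, click by click and without going past, until the white line on the wheel points at the second-thickest stroke, the one straight out from the slicing bed. Then push the lock bolt beside the wheel fully home with a fingertip, so that its nose stands between two lobes, and take the hand away. The slicer stays standing where it is, neither picked up nor shoved along, and the vegetables and other things are left alone.

Things in the scene. Friction and masses are not known exactly. Their poses are not given: they have to be found in the camera images.
- slicer: Hand slicer (mandoline), loose, 1.5 kg, flat on rubber feet: white frame, ribbed steel slicing bed 100 wide, 45 high, grey loop handle. Origin: under the middle of the bed at table height; z up, x along the bed from handle (ends at x -161 mm) to far end (x 128), y across. On its -y side a white dial plate, flat top 22 mm above the table, carries wheel (disc of radius 56 mm round its axis) and bolt (arm 50 mm wide to x -53).
- wheel_axis (a point): On the upright axis of the black wheel, 35 mm above the table. Wheel: 26 to 44 mm above the table, cap to 46; core radius 25.5 mm; eight upright round lobes 10 mm thick, centred 31 mm from the axis, 45 deg apart. White line on the cap runs from the axis out, midway between two lobes. At every click stop the lobes stand 22.5, 67.5, ... deg off the slicer's x axis.
- thickness_wheel (a joint): Turn of the wheel, rad, growing clockwise from above (lobes on the side away from the bed then travel towards the handle, slicer -x). Click stops every 0.785: 0 = line at the thinnest stroke, 3.927 = second-thickest, 4.712 = thickest, end stop. Starts near one of the first four and settles into it in half a second. A lobe moves at up to 2 N; past half a click it snaps on to the next stop and rests.
- stroke_6 (a point): Second-thickest stroke, on the dial plate's top 44 mm from the wheel axis, straight away from the bed (slicer -y). Seven black strokes 45 deg apart, 39 to 50 mm from the axis, grow clockwise from 1.6 to 6.4 mm thick; the thinnest lies between the bed and handle directions (slicer -x+y). Towards the handle (-x) there is no stroke: the bolt stands there.
- lock_bolt (a joint): Slide of the steel lock bolt, m, towards the wheel (slicer +x): 0 to 0.0015 = open (start), 0.012 = home against its stop, its 8 mm nose between two lobes. It goes home only when the wheel rests at a click stop. Moves at about 1.5 N and stays where it is left.
- bolt_tab (a point): Middle of the push face of the bolt's upright black thumb tab, 42 mm above the table. The face looks to slicer -x (handle side), is 24 mm wide (y) and reaches from 26 to 52 mm above the table; tab 9 mm thick. With the bolt open it is at slicer x -34, y -105 mm; it moves with the bolt. Free space on the handle side of it.
- lemon: Bystander: yellow lemon, 82 x 58 x 57 mm; origin under its middle.
- garlic: Bystander: garlic bulb on the plate, 54 mm wide, 55 mm tall; origin under its middle.
- tomato: Bystander: cherry tomato on the plate, 32 mm wide, 24 mm tall; origin under its middle.
- peeler: Bystander: black-handled peeler lying flat, 170 x 25 x 18 mm; origin under its middle.
- plate_green: Bystander: pale green plate, 170 mm wide, 18 mm tall; origin under its middle.
- bowl_orange: Bystander: red bowl, 115 mm wide, 54 mm tall; origin under its middle.
- dark_tin: Bystander: green food tin, 58 mm wide, 72 mm tall; origin under its middle.
- salt_shaker: Bystander: salt shaker, 44 mm wide, 90 mm tall; origin under its middle.
- spice_jar: Bystander: spice jar with red cap, 45 mm wide, 106 mm tall; origin under its middle.
- pepper_mill: Bystander: dark wooden pepper mill, 58 mm wide, 170 mm tall; origin under its middle.

How it is judged (in metres and radians):
On the way, in this order (a step that is already met when the one before it is completed fails the run):
1. the wheel rests at the sixth (second-thickest) stroke with the bolt still open (value of joint thickness_wheel between 3.727 and 4.127 rad and velocity of joint thickness_wheel between -0.3 and 0.3 rad/s and value of joint lock_bolt below 0.005 m), for 0.2 s.
2. the bolt is home between two lobes (value of joint lock_bolt above 0.01 m), for 0.2 s.
At the end, for the whole second after the job is handed in: Wheel at rest at the second-thickest stroke (3.927 rad, within 0.2), bolt home (over 10 of 12 mm), slicer flat on the table within 40 mm of where it stood, each bystander within 30 mm of its place (value of joint thickness_wheel between 3.727 and 4.127 rad and velocity of joint thickness_wheel between -0.1 and 0.1 rad/s and value of joint lock_bolt above 0.01 m and height (world z) of slicer below 0.006 m and angle between slicer's own z axis and vertical below 0.06 rad and linear speed of slicer below 0.02 m/s and distance of slicer from where it was at the start of the episode below 0.04 m and distance of each of lemon, garlic, tomato, peeler, plate_green, bowl_orange, dark_tin, salt_shaker, spice_jar, pepper_mill from where it was at the start of the episode below 0.03 m); the robot touches nothing.
It fails at once if the wheel is turned past the second-thickest stroke towards the last one (value of joint thickness_wheel above 4.36 rad).
It fails at once if the slicer is lifted or tipped (height (world z) of slicer above 0.012 m or angle between slicer's own z axis and vertical above 0.12 rad).
It fails at once if the slicer, its wheel or its bolt is gripped or pressed hard (over 25 N) (contact force between the fingers and slicer above 25 N).
It fails at once if the slicer is shoved more than 40 mm (distance of slicer from where it was at the start of the episode above 0.04 m).
It fails at once if a bystander is displaced or lifted by more than 30 mm (distance of any of lemon, garlic, tomato, peeler, plate_green, bowl_orange, dark_tin, salt_shaker, spice_jar, pepper_mill from where it was at the start of the episode above 0.03 m).
It also fails if it takes over 54 s, if anything falls off the work surface, if the arm or the gripper's body presses on something with over 40 N, if the wrist force passes 120 N, or if a joint passes its speed limit or range.

ROBOT

A 7-joint arm with a two-finger parallel gripper is mounted at the origin on a cart in front of the work surface, level with it; the furniture and walls round the work are solid. World frame = base frame: x ahead of the robot, y to its left, z up, the work surface at z = 0. Lengths are in m, angles in degrees, forces in N, time in s.
With the tool pointing down it reaches from about 0.425 to 0.875 m from the base axis. Payload 8.4 kg.
Tool frame: the origin (TCP) lies at the very end of the fingers, on their centre line; the grasp point (between the pads) lies bot.grip_depth behind it (bot.grip_depth is the distance from the TCP to the grasp point, in m); z points along the fingers, y is the direction in which the jaws open and shut (so a half turn about z gives the same grasp; the last joint's range is limited). The gripper opens to 85 mm and grips with 20 to 120 N. Pads are 22 mm wide; open, the fingers measure 114 mm over their backs; the gripper's body (76 mm by 85 mm) begins 54 mm behind the grasp point. The pads swing forward as they close: fully open they stand 13 mm farther back than shut.
Start: joints at [62.957, 19.091, 2.286, 83.961, -0.768, 76.965, -3.352], TCP at [0.237, -0.605, 0.231] pointing down, gripper open.
Joint ranges: [-147.57, 147.57], [-21.85, 119.76], [-74.77, 79.35], [14.55, 137.4], [-85.83, 265.84], [4.83, 119.75], [-152.11, 152.11]. Speed limits (degrees/s): [127.2, 127.2, 159.86, 159.86, 180, 180, 180].

INTERFACE

Orientations are given as a 3x3 rotation matrix whose columns are the frame's x, y, z axes.
In Python, from station import bot gives the robot as it stands. The module is installed in compiled form; this text tells all that it offers.
- The arm moves only by the tool send_rows, never from a script. Its argument "moves" is a list of rows, each an object of numbers: "tx", "ty", "tz": the shift along the tool's x, y, z in m; "wx", "wy", "wz": the turn, a rotation vector about the tool's x, y, z in degrees; "grip": the finger opening in m, from 0 to 0.0854. In form: [{"tx": .., "ty": .., "tz": .., "wx": .., "wy": .., "wz": .., "grip": ..}, ...]. A call has exactly 10 rows; each row is the pose to reach, as a shift and turn from the pose commanded when the call began, along the tool's axes at that moment; what a row does not reach only later rows make up. A row lasts 1/12 s, in which the tool goes at most 41.7 mm and 7.16 degrees, less where a joint would pass 70% of its speed; a pose out of reach is approached as far as the arm can. A call with a gripper value outside its range is refused whole. The fingers move at their own pace and stop on an object; "squeeze" is the grip in N (left out, the last holds). Time passes only in rows, so rows that repeat a pose let the fingers close, or fill a call up. It gives the time, the measured TCP pose, the force and the opening at its end, in the units of the state.
- bot.read_state(): the state, without advancing time (a new reading comes with each control period).
- bot.camera(name): name is "side" or "top"; returns the picture (400x640x3 uint8, red, green, blue); there is no depth.
- bot.get_calibration(name): a dict with "K" (3x3 intrinsics, pixels), "k1" (the pictures are not rectified: a ray, as slopes to the right and down, at radius r is drawn at 1 + k1 r^2 times it, then the intrinsics apply), "rvec" (rotation vector, rad) and "tvec" (3), from world to camera coordinates, as OpenCV has them. Camera axes: x right, y down, z forward; pixel columns grow to the right and rows downward; lengths in m; the calibration is good to about 2 mm. A picture is of the moment at which its call begins. get_calibration takes no time and is no camera call.
- bot.hand_in(): hands the job in, once; it reports no verdict.
The state is a dict: "time_s": time; "qpos": joint angles; "qd": joint speeds; "effort": joint torques, N m; "eef_pos": TCP position; "tool_rot": TCP orientation; "contact_force": force on the tool from outside, world axes, zero at the start; "moment": the same for the moment, N m; "grip_width": finger opening in m.
Only numpy, scipy, OpenCV 4.12 (cv2) and the standard library are available. Lean on these libraries where they do the work, as an engineer would, in place of code of your own. Each camera call takes 0.05 s, during which the arm holds its last target. There are 200 camera calls.

## Working session

There is one attempt and no reset: what is moved stays moved. The work goes in short steps, Python scripts to look and compute and a tool call to move; the robot and the scene stay as the last step left them, time stands still between calls to the robot, and variables do not carry over. Pictures are saved under pics/ and viewed, about 8 in all and at most 12, crops included, and the job is handed in when it is done.

Besides the shell and the picture viewer there is one more tool, called after ">>>" as a command line: name --argument value ..., lists and objects as JSON in quotes. send_rows: Moves the arm, as the interface text tells. Its arguments: {"type":"object","properties":{"moves":{"type":"array"},"squeeze":{"type":"number"}},"required":["moves"]}

```bash
mkdir -p pics; python3 - <<'E'
from station import bot
import cv2
for n in("side","top"):
    im=bot.camera(n); cv2.imwrite(f"pics/{n}0.png",im[:,:,::-1])
    c=bot.get_calibration(n); print(n,c)
s=bot.read_state(); print({k:s[k] for k in("time_s","eef_pos","tool_rot","grip_width","contact_force")},bot.grip_depth)
E
```

```text
side {'K': array([[371.89745189,   0.        , 322.45240141],
       [  0.        , 371.89745189, 201.30894284],
       [  0.        ,   0.        ,   1.        ]]), 'k1': -0.08038066219635898, 'rvec': array([ 2.18656946, -0.1769264 ,  0.09689203]), 'tvec': array([-0.54654028,  0.10952258,  0.87931195])}
top {'K': array([[446.6516585 ,   0.        , 316.82507727],
       [  0.        , 446.6516585 , 199.57461344],
       [  0.        ,   0.        ,   1.        ]]), 'k1': -0.09480280571732586, 'rvec': array([ 2.14323472, -2.16624932,  0.12487677]), 'tvec': array([0.01462605, 0.54468398, 1.16507314])}
{'time_s': 0.1, 'eef_pos': array([ 0.23658427, -0.60501401,  0.23052553]), 'tool_rot': array([[ 9.31319117e-01,  3.64203742e-01, -5.79833637e-04],
       [ 3.64204194e-01, -9.31318275e-01,  1.25556358e-03],
       [-8.27287074e-05, -1.38050821e-03, -9.99999044e-01]]), 'grip_width': 0.08504051219557789, 'contact_force': array([-0.11329606, -0.36132554, -1.24149964])} 0.0187
```

View pics/top0.png

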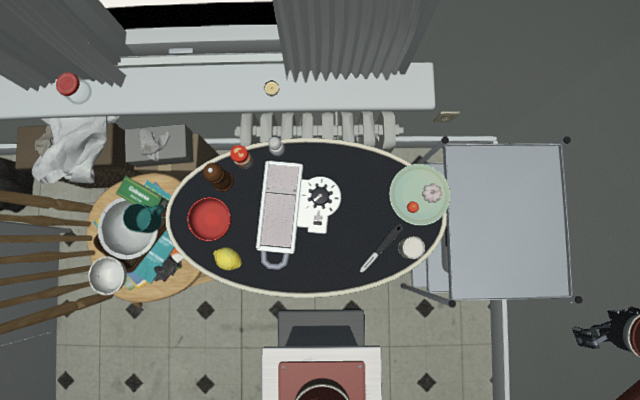

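View pics/side0.png

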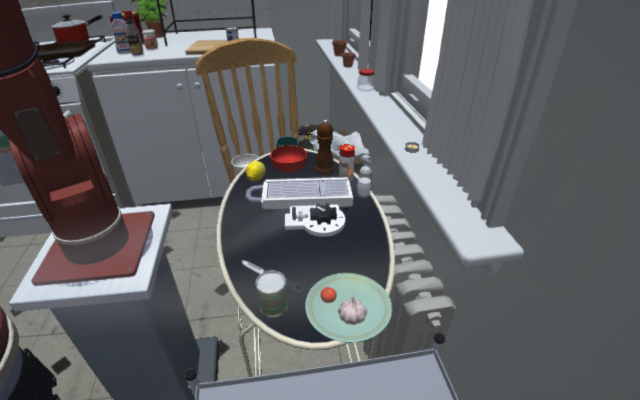

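The top view shows the slicer at about (280,205), with its handle towards the robot and the wheel at (320,197). The tab is near (318,218). The side view confirms this layout. Next I'll measure the pose and zoom in.

```bash
cat > h.py <<'E'
import numpy as np,cv2
from station import bot
def cal(n):
    c=bot.get_calibration(n); return c["K"],np.array([c["k1"],0,0,0.]),cv2.Rodrigues(c["rvec"])[0],c["tvec"],c["rvec"]
def ray(n,uv,z):
    K,d,R,t,_=cal(n)
    p=cv2.undistortPointsIter(np.array(uv,float).reshape(-1,1,2),K,d,None,None,(3,50,1e-9)).reshape(-1,2)
    D=np.c_[p,np.ones(len(p))]@R; C=-R.T@t
    return C+D*((z-C[2])/D[:,2])[:,None]
def proj(n,P):
    K,d,R,t,r=cal(n); return cv2.projectPoints(np.array(P,float).reshape(-1,1,3),r,t,K,d)[0].reshape(-1,2)
E
python3 - <<'E'
from h import *
im=cv2.imread("pics/top0.png")
hsv=cv2.cvtColor(im,cv2.COLOR_BGR2HSV)
m=((hsv[:,:,2]>130)&(hsv[:,:,1]<60)).astype(np.uint8)
m[:150]=0;m[265:]=0;m[:,:245]=0;m[:,350:]=0
n,l,st,c=cv2.connectedComponentsWithStats(m)
for i in range(1,n):
    if st[i,4]>100: print(st[i],c[i])
cr=im[150:275,235:360]
cv2.imwrite("pics/crop0.png",cv2.resize(cr,None,fx=4.8,fy=4.8,interpolation=cv2.INTER_CUBIC))
E
```

```text
[ 256  161   85  104 4997] [290.21072644 207.22513508]
```

View pics/crop0.png

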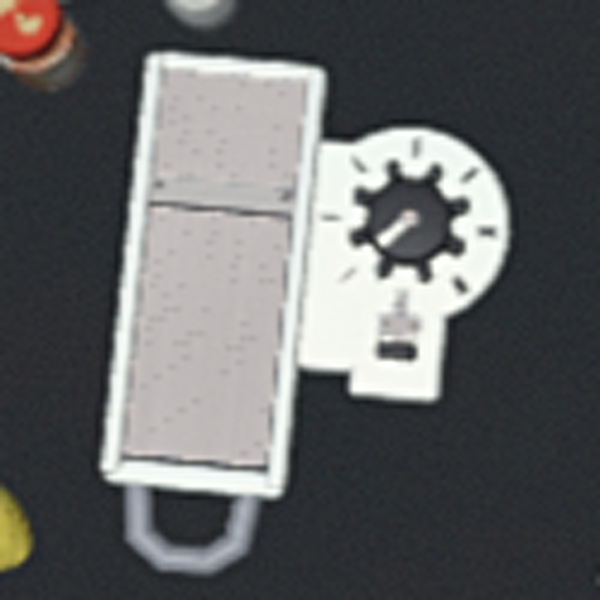

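The white line points lower-left at the thinnest stroke, so the wheel is at stop 0 and needs 5 clicks. Next come the slicer yaw, the wheel axis and the tab position.

```bash
python3 - <<'E'
from h import *
f=lambda p:[(235+(x+.5)/4.8-.5,150+(y+.5)/4.8-.5) for x,y in p]
c=ray("top",f([(148,52),(325,67),(280,497),(102,475)]),.045)
print(c.round(4))
for a,b in((3,0),(2,1)):
    d=c[b]-c[a]; print(np.degrees(np.arctan2(d[1],d[0])),np.hypot(*d[:2]))
im=cv2.imread("pics/top0.png"); g=cv2.cvtColor(im,6)
G=cv2.resize(g[150:275,235:360],None,fx=4.8,fy=4.8,interpolation=cv2.INTER_CUBIC)
m=(G<110).astype(np.uint8); n,l,st,ce=cv2.connectedComponentsWithStats(m)
for i in range(1,n):
    x,y=ce[i]
    if 310<x<500 and 120<y<400 and st[i,4]>20:
        print(st[i],ce[i].round(1),[ray("top",f([ce[i]]),z)[0].round(4)[:2] for z in(.022,.040,.046,.052)])
w=(G>150).astype(np.uint8)
cn=max(cv2.findContours(w,0,1)[0],key=cv2.contourArea)[:,0]
P=ray("top",f(cn),.022)[:,:2]
s=(cn[:,0]>400)&(cn[:,1]<300)&(cn[:,1]>120)
A=np.c_[2*P[s],np.ones(s.sum())]; q=np.linalg.lstsq(A,(P[s]**2).sum(1),rcond=None)[0]
print("disc",q[:2],np.sqrt(q[2]+q[:2]@q[:2]))
E
```

```text
[[0.6512 0.1461 0.045 ]
 [0.6413 0.0467 0.045 ]
 [0.4025 0.0729 0.045 ]
 [0.4153 0.1706 0.045 ]]
-5.917003160200776 0.2371946725155629
-6.243418547895559 0.24028918108520855
[     0      0    600    600 222422] [320.6 309.6] [array([0.5072, 0.0509]), array([0.5056, 0.0502]), array([0.505 , 0.0499]), array([0.5045, 0.0497])]
[ 352  162  116  119 6807] [410.6 220.8] [array([ 5.57e-01, -2.00e-04]), array([ 5.546e-01, -2.000e-04]), array([ 5.538e-01, -2.000e-04]), array([ 5.53e-01, -2.00e-04])]
[483 230   9   4  32] [487.2 231.5] [array([ 0.5504, -0.0434]), array([ 0.5481, -0.0428]), array([ 0.5474, -0.0425]), array([ 0.5466, -0.0423])]
[456 281   9  10  55] [460.  285.4] [array([ 0.52  , -0.0276]), array([ 0.5182, -0.0272]), array([ 0.5175, -0.027 ]), array([ 0.5169, -0.0269])]
[379 343  37  17 498] [397.2 350.5] [array([0.4837, 0.0081]), array([0.4824, 0.008 ]), array([0.482, 0.008]), array([0.4815, 0.0079])]
disc [5.54601417e-01 2.45680786e-04] 0.05527840764553558
```

Yaw is about -6.1° and the wheel axis is at about (0.5545, 0.000). I'll use the closed fingertip aligned with the slicer axes (tool x = slicer x, tool y = slicer -y).

>>> send_rows --moves '[{"tx": 0.026, "ty": -0.019, "wz": 2.75, "grip": 0}, {"tx": 0.052, "ty": -0.038, "wz": 5.5, "grip": 0}, {"tx": 0.078, "ty": -0.057, "wz": 8.25, "grip": 0}, {"tx": 0.104, "ty": -0.076, "wz": 11, "grip": 0}, {"tx": 0.13, "ty": -0.095, "wz": 13.75, "grip": 0}, {"tx": 0.156, "ty": -0.114, "wz": 16.5, "grip": 0}, {"tx": 0.182, "ty": -0.133, "wz": 19.25, "grip": 0}, {"tx": 0.208, "ty": -0.152, "wz": 22, "grip": 0}, {"tx": 0.234, "ty": -0.171, "wz": 24.75, "grip": 0}, {"tx": 0.26, "ty": -0.19, "wz": 27.5, "grip": 0}]' --squeeze 20

```text
invalid input at $.moves[0]: expected keys tx, ty, tz, wx, wy, wz, grip
```

>>> send_rows --moves '[{"tx": 0.026, "ty": -0.019, "tz": 0, "wx": 0, "wy": 0, "wz": 2.75, "grip": 0}, {"tx": 0.052, "ty": -0.038, "tz": 0, "wx": 0, "wy": 0, "wz": 5.5, "grip": 0}, {"tx": 0.078, "ty": -0.057, "tz": 0, "wx": 0, "wy": 0, "wz": 8.25, "grip": 0}, {"tx": 0.104, "ty": -0.076, "tz": 0, "wx": 0, "wy": 0, "wz": 11, "grip": 0}, {"tx": 0.13, "ty": -0.095, "tz": 0, "wx": 0, "wy": 0, "wz": 13.75, "grip": 0}, {"tx": 0.156, "ty": -0.114, "tz": 0, "wx": 0, "wy": 0, "wz": 16.5, "grip": 0}, {"tx": 0.182, "ty": -0.133, "tz": 0, "wx": 0, "wy": 0, "wz": 19.25, "grip": 0}, {"tx": 0.208, "ty": -0.152, "tz": 0, "wx": 0, "wy": 0, "wz": 22, "grip": 0}, {"tx": 0.234, "ty": -0.171, "tz": 0, "wx": 0, "wy": 0, "wz": 24.75, "grip": 0}, {"tx": 0.26, "ty": -0.19, "tz": 0, "wx": 0, "wy": 0, "wz": 27.5, "grip": 0}]' --squeeze 20

```text
time_s: 0.93
eef_pos: [0.4101, -0.3321, 0.2311]
tool_rot: [[0.994, -0.109, -0.0], [-0.109, -0.994, 0.0], [-0.0, -0.0, -1.0]]
contact_force: [0.3, -0.7, 0.3]
grip_width: 0.0
```

>>> send_rows --moves '[{"tx": 0.015, "ty": -0.032, "tz": 0, "wx": 0, "wy": 0, "wz": 0, "grip": 0}, {"tx": 0.031, "ty": -0.064, "tz": 0, "wx": 0, "wy": 0, "wz": 0, "grip": 0}, {"tx": 0.046, "ty": -0.096, "tz": 0.015, "wx": 0, "wy": 0, "wz": 0, "grip": 0}, {"tx": 0.062, "ty": -0.128, "tz": 0.03, "wx": 0, "wy": 0, "wz": 0, "grip": 0}, {"tx": 0.077, "ty": -0.16, "tz": 0.045, "wx": 0, "wy": 0, "wz": 0, "grip": 0}, {"tx": 0.093, "ty": -0.192, "tz": 0.06, "wx": 0, "wy": 0, "wz": 0, "grip": 0}, {"tx": 0.108, "ty": -0.224, "tz": 0.075, "wx": 0, "wy": 0, "wz": 0, "grip": 0}, {"tx": 0.124, "ty": -0.256, "tz": 0.09, "wx": 0, "wy": 0, "wz": 0, "grip": 0}, {"tx": 0.139, "ty": -0.289, "tz": 0.105, "wx": 0, "wy": 0, "wz": 0, "grip": 0}, {"tx": 0.139, "ty": -0.289, "tz": 0.12, "wx": 0, "wy": 0, "wz": 0, "grip": 0}]'

```text
time_s: 1.77
eef_pos: [0.5813, -0.0526, 0.1106]
tool_rot: [[0.995, -0.099, 0.002], [-0.099, -0.995, 0.004], [0.001, -0.004, -1.0]]
contact_force: [-0.6, 0.7, 0.8]
grip_width: 0.0001
```

>>> send_rows --moves '[{"tx": 0, "ty": 0, "tz": 0.015, "wx": 0, "wy": 0, "wz": 0, "grip": 0}, {"tx": 0, "ty": 0, "tz": 0.03, "wx": 0, "wy": 0, "wz": 0, "grip": 0}, {"tx": 0, "ty": 0, "tz": 0.045, "wx": 0, "wy": 0, "wz": 0, "grip": 0}, {"tx": 0, "ty": 0, "tz": 0.06, "wx": 0, "wy": 0, "wz": 0, "grip": 0}, {"tx": 0, "ty": 0, "tz": 0.068, "wx": 0, "wy": 0, "wz": 0, "grip": 0}, {"tx": 0, "ty": 0, "tz": 0.074, "wx": 0, "wy": 0, "wz": 0, "grip": 0}, {"tx": 0, "ty": 0, "tz": 0.078, "wx": 0, "wy": 0, "wz": 0, "grip": 0}, {"tx": 0, "ty": 0, "tz": 0.08, "wx": 0, "wy": 0, "wz": 0, "grip": 0}, {"tx": 0, "ty": 0, "tz": 0.08, "wx": 0, "wy": 0, "wz": 0, "grip": 0}, {"tx": 0, "ty": 0, "tz": 0.08, "wx": 0, "wy": 0, "wz": 0, "grip": 0}]'

```text
time_s: 2.6
eef_pos: [0.5792, -0.0612, 0.0319]
tool_rot: [[0.994, -0.107, 0.001], [-0.107, -0.994, -0.0], [0.001, -0.0, -1.0]]
contact_force: [1.1, -0.1, -0.6]
grip_width: 0.0001
```

```bash
python3 - <<'E'
from h import *
ims=[]
s=bot.read_state(); print(s["time_s"],s["eef_pos"],s["contact_force"])
p=s["eef_pos"]
u=np.array([.9943,-.1063]);v=np.array([.1063,.9943]); a=np.array([.5545,0]); d=p[:2]-a; print("rel",d@u*1e3,d@v*1e3)
for n in("top","side"):
    im=bot.camera(n)[:,:,::-1].copy(); cv2.imwrite(f"pics/{n}1.png",im)
    c=proj(n,p)[0]; print(n,c); x,y=c.astype(int)
    cr=im[y-45:y+35,x-50:x+40] if n=="side" else im[y-60:y+40,x-60:x+30]
    cr=cv2.resize(cr,(400,400*cr.shape[0]//cr.shape[1]),interpolation=cv2.INTER_CUBIC); ims.append(cr)
H=max(i.shape[0] for i in ims)
cv2.imwrite("pics/c1.png",np.hstack([cv2.copyMakeBorder(i,0,H-i.shape[0],0,0,0) for i in ims]))
E
```

```text
2.6 [ 0.57920716 -0.06123652  0.03193787] [ 1.09290689 -0.06903949 -0.63683991]
rel 31.075772769150266 -58.26110259318719
top [342.67283046 186.69923148]
side [337.08743534 228.80179322]
```

View pics/c1.png

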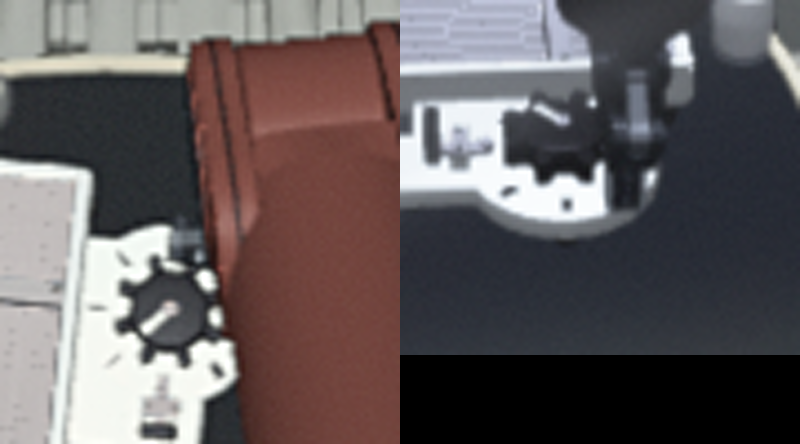

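The side crop shows the closed fingertip standing on the +x/-y flank of the wheel above the plate, at about (625,207) in the crop. That matches the projected TCP. The line is still at stop 0. First click follows.

>>> send_rows --moves '[{"tx": 0, "ty": -0.005, "tz": 0.001, "wx": 0, "wy": 0, "wz": 0, "grip": 0}, {"tx": 0, "ty": -0.01, "tz": 0.002, "wx": 0, "wy": 0, "wz": 0, "grip": 0}, {"tx": 0, "ty": -0.015, "tz": 0.002, "wx": 0, "wy": 0, "wz": 0, "grip": 0}, {"tx": -0.004, "ty": -0.015, "tz": 0.002, "wx": 0, "wy": 0, "wz": 0, "grip": 0}, {"tx": -0.008, "ty": -0.0145, "tz": 0.002, "wx": 0, "wy": 0, "wz": 0, "grip": 0}, {"tx": -0.012, "ty": -0.014, "tz": 0.002, "wx": 0, "wy": 0, "wz": 0, "grip": 0}, {"tx": -0.015, "ty": -0.013, "tz": 0.002, "wx": 0, "wy": 0, "wz": 0, "grip": 0}, {"tx": -0.018, "ty": -0.0125, "tz": 0.002, "wx": 0, "wy": 0, "wz": 0, "grip": 0}, {"tx": -0.02, "ty": -0.012, "tz": 0.002, "wx": 0, "wy": 0, "wz": 0, "grip": 0}, {"tx": -0.02, "ty": -0.012, "tz": 0.002, "wx": 0, "wy": 0, "wz": 0, "grip": 0}]'

```text
time_s: 3.53
eef_pos: [0.5594, -0.0475, 0.0293]
tool_rot: [[0.994, -0.107, -0.001], [-0.107, -0.994, -0.0], [-0.001, 0.0, -1.0]]
contact_force: [-0.5, -0.7, -0.4]
grip_width: 0.0004
```

```bash
cat >> h.py <<'E'
def look(k,name):
    s=bot.read_state(); p=s["eef_pos"]
    u=np.array([.9943,-.1063]);v=np.array([.1063,.9943]); d=p[:2]-np.array([.5545,0])
    print(s["time_s"],"rel",(d@u*1e3).round(1),(d@v*1e3).round(1),"z",p[2].round(4),"F",np.round(s["contact_force"],1))
    ims=[]
    for n,(x0,y0,w,h) in(("top",(270,165,80,80)),("side",(275,185,90,60))):
        im=bot.camera(n)[:,:,::-1]; cv2.imwrite(f"pics/{n}{name}.png",im)
        c=im[y0:y0+h,x0:x0+w]; ims.append(cv2.resize(c,(400,400*h//w),interpolation=cv2.INTER_CUBIC))
    H=max(i.shape[0] for i in ims)
    cv2.imwrite(f"pics/c{name}.png",np.hstack([cv2.copyMakeBorder(i,0,H-i.shape[0],0,0,0) for i in ims]))
E
python3 -c "from h import *; look(0,'2')"
```

```text
3.5333 rel 10.0 -46.7 z 0.0293 F [-0.5 -0.7 -0.4]
```

View pics/c2.png

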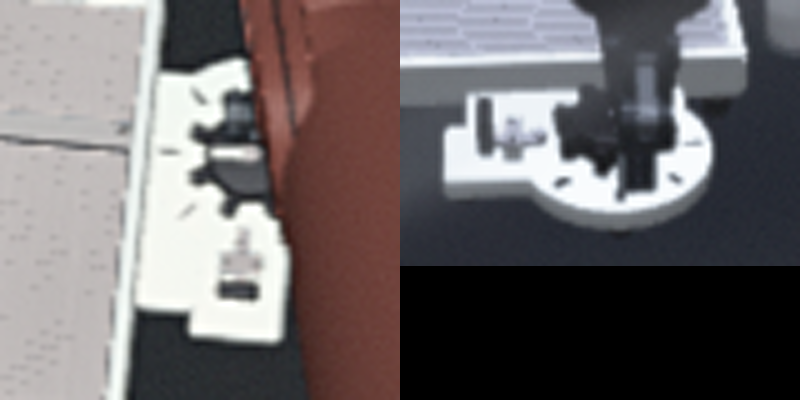

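The line now points straight left at the bed, so the first click is done. Next: go out, back, in, and push again.

>>> send_rows --moves '[{"tx": 0, "ty": 0.007, "tz": 0, "wx": 0, "wy": 0, "wz": 0, "grip": 0}, {"tx": 0, "ty": 0.014, "tz": 0, "wx": 0, "wy": 0, "wz": 0, "grip": 0}, {"tx": 0.007, "ty": 0.014, "tz": 0, "wx": 0, "wy": 0, "wz": 0, "grip": 0}, {"tx": 0.014, "ty": 0.014, "tz": 0, "wx": 0, "wy": 0, "wz": 0, "grip": 0}, {"tx": 0.021, "ty": 0.014, "tz": 0, "wx": 0, "wy": 0, "wz": 0, "grip": 0}, {"tx": 0.021, "ty": 0.014, "tz": 0, "wx": 0, "wy": 0, "wz": 0, "grip": 0}, {"tx": 0.021, "ty": 0.009, "tz": 0, "wx": 0, "wy": 0, "wz": 0, "grip": 0}, {"tx": 0.021, "ty": 0.003, "tz": 0, "wx": 0, "wy": 0, "wz": 0, "grip": 0}, {"tx": 0.021, "ty": -0.003, "tz": 0, "wx": 0, "wy": 0, "wz": 0, "grip": 0}, {"tx": 0.021, "ty": -0.003, "tz": 0, "wx": 0, "wy": 0, "wz": 0, "grip": 0}]'

```text
time_s: 4.47
eef_pos: [0.5813, -0.0439, 0.0294]
tool_rot: [[0.995, -0.104, -0.0], [-0.104, -0.995, 0.001], [-0.0, -0.001, -1.0]]
contact_force: [-0.1, 0.5, -0.5]
grip_width: 0.0004
```

>>> send_rows --moves '[{"tx": -0.004, "ty": 0, "tz": 0, "wx": 0, "wy": 0, "wz": 0, "grip": 0}, {"tx": -0.008, "ty": 0.0005, "tz": 0, "wx": 0, "wy": 0, "wz": 0, "grip": 0}, {"tx": -0.012, "ty": 0.001, "tz": 0, "wx": 0, "wy": 0, "wz": 0, "grip": 0}, {"tx": -0.015, "ty": 0.002, "tz": 0, "wx": 0, "wy": 0, "wz": 0, "grip": 0}, {"tx": -0.018, "ty": 0.0025, "tz": 0, "wx": 0, "wy": 0, "wz": 0, "grip": 0}, {"tx": -0.021, "ty": 0.003, "tz": 0, "wx": 0, "wy": 0, "wz": 0, "grip": 0}, {"tx": -0.021, "ty": 0.003, "tz": 0, "wx": 0, "wy": 0, "wz": 0, "grip": 0}, {"tx": -0.021, "ty": 0.01, "tz": 0, "wx": 0, "wy": 0, "wz": 0, "grip": 0}, {"tx": -0.021, "ty": 0.017, "tz": 0, "wx": 0, "wy": 0, "wz": 0, "grip": 0}, {"tx": -0.021, "ty": 0.017, "tz": 0, "wx": 0, "wy": 0, "wz": 0, "grip": 0}]'

```text
time_s: 5.3
eef_pos: [0.5585, -0.0633, 0.0292]
tool_rot: [[0.994, -0.109, -0.0], [-0.109, -0.994, -0.001], [-0.0, 0.001, -1.0]]
contact_force: [-1.3, 0.2, -0.4]
grip_width: -0.0
```

```bash
python3 -c "from h import *; look(0,'3')"
```

```text
5.3 rel 10.7 -62.5 z 0.0292 F [-1.3  0.2 -0.4]
```

View pics/c3.png

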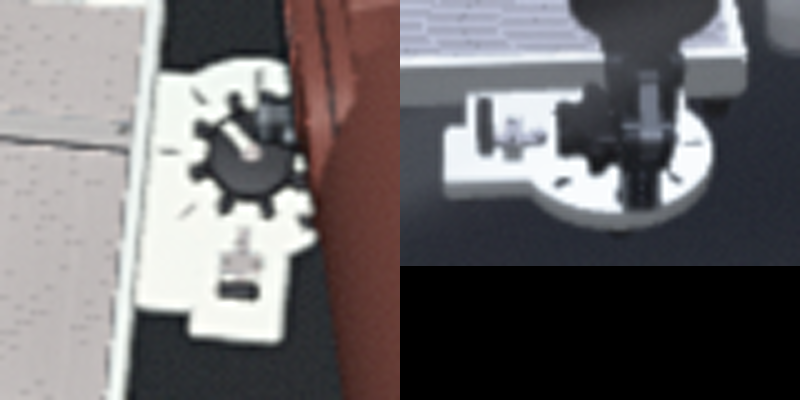

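Second click is done: the line points up-left at stroke 3, crop (238,140). I'll repeat this, reading the line angle numerically.

>>> send_rows --moves '[{"tx": 0.007, "ty": 0, "tz": 0, "wx": 0, "wy": 0, "wz": 0, "grip": 0}, {"tx": 0.014, "ty": 0, "tz": 0, "wx": 0, "wy": 0, "wz": 0, "grip": 0}, {"tx": 0.021, "ty": 0, "tz": 0, "wx": 0, "wy": 0, "wz": 0, "grip": 0}, {"tx": 0.021, "ty": 0, "tz": 0, "wx": 0, "wy": 0, "wz": 0, "grip": 0}, {"tx": 0.021, "ty": -0.005, "tz": 0, "wx": 0, "wy": 0, "wz": 0, "grip": 0}, {"tx": 0.021, "ty": -0.011, "tz": 0, "wx": 0, "wy": 0, "wz": 0, "grip": 0}, {"tx": 0.021, "ty": -0.017, "tz": 0, "wx": 0, "wy": 0, "wz": 0, "grip": 0}, {"tx": 0.021, "ty": -0.017, "tz": 0, "wx": 0, "wy": 0, "wz": 0, "grip": 0}, {"tx": 0.021, "ty": -0.017, "tz": 0, "wx": 0, "wy": 0, "wz": 0, "grip": 0}, {"tx": 0.021, "ty": -0.017, "tz": 0, "wx": 0, "wy": 0, "wz": 0, "grip": 0}]'

```text
time_s: 6.23
eef_pos: [0.5813, -0.0464, 0.0294]
tool_rot: [[0.994, -0.107, -0.0], [-0.107, -0.994, -0.0], [-0.0, 0.0, -1.0]]
contact_force: [-0.0, 0.3, -0.3]
grip_width: 0.0
```

>>> send_rows --moves '[{"tx": -0.004, "ty": 0, "tz": 0, "wx": 0, "wy": 0, "wz": 0, "grip": 0}, {"tx": -0.008, "ty": 0.0005, "tz": 0, "wx": 0, "wy": 0, "wz": 0, "grip": 0}, {"tx": -0.012, "ty": 0.001, "tz": 0, "wx": 0, "wy": 0, "wz": 0, "grip": 0}, {"tx": -0.015, "ty": 0.002, "tz": 0, "wx": 0, "wy": 0, "wz": 0, "grip": 0}, {"tx": -0.018, "ty": 0.0025, "tz": 0, "wx": 0, "wy": 0, "wz": 0, "grip": 0}, {"tx": -0.021, "ty": 0.003, "tz": 0, "wx": 0, "wy": 0, "wz": 0, "grip": 0}, {"tx": -0.021, "ty": 0.003, "tz": 0, "wx": 0, "wy": 0, "wz": 0, "grip": 0}, {"tx": -0.021, "ty": 0.01, "tz": 0, "wx": 0, "wy": 0, "wz": 0, "grip": 0}, {"tx": -0.021, "ty": 0.017, "tz": 0, "wx": 0, "wy": 0, "wz": 0, "grip": 0}, {"tx": -0.021, "ty": 0.017, "tz": 0, "wx": 0, "wy": 0, "wz": 0, "grip": 0}]'

```text
time_s: 7.07
eef_pos: [0.5585, -0.0632, 0.0292]
tool_rot: [[0.994, -0.109, -0.0], [-0.109, -0.994, -0.001], [-0.0, 0.001, -1.0]]
contact_force: [-0.0, 0.4, 0.5]
grip_width: 0.0001
```

```bash
cat >> h.py <<'E'
def line(f):
    g=cv2.imread(f,0).astype(np.float32); th=np.arange(-180,180,5.)
    u=np.array([.9943,-.1063]);v=np.array([.1063,.9943]); r=[.009,.012,.015,.018]
    P=[[*(np.array([.554,0])+q*(np.cos(np.radians(t))*u+np.sin(np.radians(t))*v)),.046] for t in th for q in r]
    uv=proj("top",P).astype(np.float32)
    b=cv2.remap(g,uv[:,:1].copy(),uv[:,1:].copy(),1).reshape(len(th),-1).mean(1)
    w=np.clip(b-np.median(b)-.5*(b.max()-np.median(b)),0,None)
    a=np.degrees(np.angle((w*np.exp(1j*np.radians(th))).sum())); print(f,"line deg from slicer x",a.round(1),"joint",np.radians((135-a)%360).round(2),"peak",b.max().round(),np.median(b))
E
python3 -c "
from h import *
look(0,'4')
for k in '01234': line(f'pics/top{k}.png')"
```

```text
7.0667 rel 10.7 -62.4 z 0.0292 F [-0.   0.4  0.5]
pics/top0.png line deg from slicer x 129.4 joint 0.1 peak 237.0 71.02222
pics/top1.png line deg from slicer x 129.4 joint 0.1 peak 238.0 72.3656
pics/top2.png line deg from slicer x 90.3 joint 0.78 peak 247.0 79.21301
pics/top3.png line deg from slicer x 44.8 joint 1.58 peak 237.0 78.87793
pics/top4.png line deg from slicer x 13.0 joint 2.13 peak 147.0 78.67688
```

View pics/c4.png

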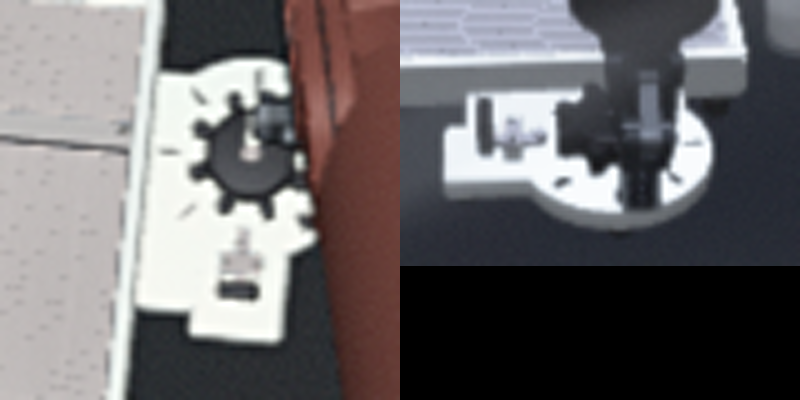

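Third click is done: the line points up at (252,145), partly under the gripper. After the fourth click I'll move the hand well out so the wheel can be read clearly.

>>> send_rows --moves '[{"tx": 0.007, "ty": 0, "tz": 0, "wx": 0, "wy": 0, "wz": 0, "grip": 0}, {"tx": 0.014, "ty": 0, "tz": 0, "wx": 0, "wy": 0, "wz": 0, "grip": 0}, {"tx": 0.021, "ty": 0, "tz": 0, "wx": 0, "wy": 0, "wz": 0, "grip": 0}, {"tx": 0.021, "ty": 0, "tz": 0, "wx": 0, "wy": 0, "wz": 0, "grip": 0}, {"tx": 0.021, "ty": -0.005, "tz": 0, "wx": 0, "wy": 0, "wz": 0, "grip": 0}, {"tx": 0.021, "ty": -0.011, "tz": 0, "wx": 0, "wy": 0, "wz": 0, "grip": 0}, {"tx": 0.021, "ty": -0.017, "tz": 0, "wx": 0, "wy": 0, "wz": 0, "grip": 0}, {"tx": 0.021, "ty": -0.017, "tz": 0, "wx": 0, "wy": 0, "wz": 0, "grip": 0}, {"tx": 0.021, "ty": -0.017, "tz": 0, "wx": 0, "wy": 0, "wz": 0, "grip": 0}, {"tx": 0.021, "ty": -0.017, "tz": 0, "wx": 0, "wy": 0, "wz": 0, "grip": 0}]'

```text
time_s: 8.0
eef_pos: [0.5813, -0.0464, 0.0294]
tool_rot: [[0.994, -0.107, -0.0], [-0.107, -0.994, -0.0], [-0.0, 0.0, -1.0]]
contact_force: [0.8, -0.1, -0.6]
grip_width: -0.0002
```

>>> send_rows --moves '[{"tx": -0.004, "ty": 0, "tz": 0, "wx": 0, "wy": 0, "wz": 0, "grip": 0}, {"tx": -0.008, "ty": 0.0005, "tz": 0, "wx": 0, "wy": 0, "wz": 0, "grip": 0}, {"tx": -0.012, "ty": 0.001, "tz": 0, "wx": 0, "wy": 0, "wz": 0, "grip": 0}, {"tx": -0.015, "ty": 0.002, "tz": 0, "wx": 0, "wy": 0, "wz": 0, "grip": 0}, {"tx": -0.018, "ty": 0.0025, "tz": 0, "wx": 0, "wy": 0, "wz": 0, "grip": 0}, {"tx": -0.021, "ty": 0.003, "tz": 0, "wx": 0, "wy": 0, "wz": 0, "grip": 0}, {"tx": -0.021, "ty": 0.003, "tz": 0, "wx": 0, "wy": 0, "wz": 0, "grip": 0}, {"tx": -0.021, "ty": 0.01, "tz": 0, "wx": 0, "wy": 0, "wz": 0, "grip": 0}, {"tx": -0.021, "ty": 0.017, "tz": 0, "wx": 0, "wy": 0, "wz": 0, "grip": 0}, {"tx": -0.021, "ty": 0.017, "tz": 0, "wx": 0, "wy": 0, "wz": 0, "grip": 0}]'

```text
time_s: 8.83
eef_pos: [0.5585, -0.0632, 0.0292]
tool_rot: [[0.994, -0.109, -0.0], [-0.109, -0.994, -0.001], [-0.0, 0.001, -1.0]]
contact_force: [0.1, -0.5, 1.0]
grip_width: -0.0
```

>>> send_rows --moves '[{"tx": 0, "ty": 0.015, "tz": 0, "wx": 0, "wy": 0, "wz": 0, "grip": 0}, {"tx": 0, "ty": 0.03, "tz": 0, "wx": 0, "wy": 0, "wz": 0, "grip": 0}, {"tx": 0, "ty": 0.045, "tz": 0, "wx": 0, "wy": 0, "wz": 0, "grip": 0}, {"tx": 0, "ty": 0.05, "tz": 0, "wx": 0, "wy": 0, "wz": 0, "grip": 0}, {"tx": 0, "ty": 0.05, "tz": 0, "wx": 0, "wy": 0, "wz": 0, "grip": 0}, {"tx": 0.007, "ty": 0.05, "tz": 0, "wx": 0, "wy": 0, "wz": 0, "grip": 0}, {"tx": 0.014, "ty": 0.05, "tz": 0, "wx": 0, "wy": 0, "wz": 0, "grip": 0}, {"tx": 0.021, "ty": 0.05, "tz": 0, "wx": 0, "wy": 0, "wz": 0, "grip": 0}, {"tx": 0.021, "ty": 0.05, "tz": 0, "wx": 0, "wy": 0, "wz": 0, "grip": 0}, {"tx": 0.021, "ty": 0.05, "tz": 0, "wx": 0, "wy": 0, "wz": 0, "grip": 0}]'

```text
time_s: 9.67
eef_pos: [0.5749, -0.1122, 0.0292]
tool_rot: [[0.994, -0.106, 0.0], [-0.106, -0.994, 0.001], [-0.0, -0.001, -1.0]]
contact_force: [-0.6, -0.3, 0.5]
grip_width: 0.0001
```

```bash
python3 -c "
from h import *
look(0,'5')
line(f'pics/top5.png')"
```

```text
9.6667 rel 32.2 -109.4 z 0.0292 F [-0.6 -0.3  0.5]
pics/top5.png line deg from slicer x -39.1 joint 3.04 peak 241.0 80.380005
```

The joint reads about 3.04–3.14, so four clicks are done. The fifth and last click follows, with the same push.

>>> send_rows --moves '[{"tx": 0, "ty": -0.015, "tz": 0, "wx": 0, "wy": 0, "wz": 0, "grip": 0}, {"tx": 0, "ty": -0.03, "tz": 0, "wx": 0, "wy": 0, "wz": 0, "grip": 0}, {"tx": 0, "ty": -0.044, "tz": 0, "wx": 0, "wy": 0, "wz": 0, "grip": 0}, {"tx": 0, "ty": -0.05, "tz": 0, "wx": 0, "wy": 0, "wz": 0, "grip": 0}, {"tx": 0, "ty": -0.055, "tz": 0, "wx": 0, "wy": 0, "wz": 0, "grip": 0}, {"tx": 0, "ty": -0.061, "tz": 0, "wx": 0, "wy": 0, "wz": 0, "grip": 0}, {"tx": 0, "ty": -0.067, "tz": 0, "wx": 0, "wy": 0, "wz": 0, "grip": 0}, {"tx": 0, "ty": -0.067, "tz": 0, "wx": 0, "wy": 0, "wz": 0, "grip": 0}, {"tx": 0, "ty": -0.067, "tz": 0, "wx": 0, "wy": 0, "wz": 0, "grip": 0}, {"tx": 0, "ty": -0.067, "tz": 0, "wx": 0, "wy": 0, "wz": 0, "grip": 0}]'

```text
time_s: 10.6
eef_pos: [0.5813, -0.047, 0.0293]
tool_rot: [[0.994, -0.108, -0.0], [-0.108, -0.994, -0.0], [-0.0, 0.0, -1.0]]
contact_force: [0.4, -0.2, -0.3]
grip_width: -0.0001
```

>>> send_rows --moves '[{"tx": -0.004, "ty": 0, "tz": 0, "wx": 0, "wy": 0, "wz": 0, "grip": 0}, {"tx": -0.008, "ty": 0.0005, "tz": 0, "wx": 0, "wy": 0, "wz": 0, "grip": 0}, {"tx": -0.012, "ty": 0.001, "tz": 0, "wx": 0, "wy": 0, "wz": 0, "grip": 0}, {"tx": -0.015, "ty": 0.002, "tz": 0, "wx": 0, "wy": 0, "wz": 0, "grip": 0}, {"tx": -0.018, "ty": 0.0025, "tz": 0, "wx": 0, "wy": 0, "wz": 0, "grip": 0}, {"tx": -0.021, "ty": 0.003, "tz": 0, "wx": 0, "wy": 0, "wz": 0, "grip": 0}, {"tx": -0.021, "ty": 0.003, "tz": 0, "wx": 0, "wy": 0, "wz": 0, "grip": 0}, {"tx": -0.021, "ty": 0.01, "tz": 0, "wx": 0, "wy": 0, "wz": 0, "grip": 0}, {"tx": -0.021, "ty": 0.017, "tz": 0, "wx": 0, "wy": 0, "wz": 0, "grip": 0}, {"tx": -0.021, "ty": 0.017, "tz": 0, "wx": 0, "wy": 0, "wz": 0, "grip": 0}]'

```text
time_s: 11.43
eef_pos: [0.5585, -0.063, 0.0292]
tool_rot: [[0.994, -0.109, -0.0], [-0.109, -0.994, -0.001], [-0.0, 0.001, -1.0]]
contact_force: [-0.0, -0.3, 0.5]
grip_width: -0.0001
```

>>> send_rows --moves '[{"tx": 0, "ty": 0.015, "tz": 0, "wx": 0, "wy": 0, "wz": 0, "grip": 0}, {"tx": 0, "ty": 0.03, "tz": 0, "wx": 0, "wy": 0, "wz": 0, "grip": 0}, {"tx": 0, "ty": 0.045, "tz": 0, "wx": 0, "wy": 0, "wz": 0, "grip": 0}, {"tx": 0, "ty": 0.05, "tz": -0.02, "wx": 0, "wy": 0, "wz": 0, "grip": 0}, {"tx": 0, "ty": 0.05, "tz": -0.04, "wx": 0, "wy": 0, "wz": 0, "grip": 0}, {"tx": 0, "ty": 0.05, "tz": -0.05, "wx": 0, "wy": 0, "wz": 0, "grip": 0}, {"tx": -0.025, "ty": 0.05, "tz": -0.05, "wx": 0, "wy": 0, "wz": 0, "grip": 0}, {"tx": -0.05, "ty": 0.05, "tz": -0.05, "wx": 0, "wy": 0, "wz": 0, "grip": 0}, {"tx": -0.075, "ty": 0.05, "tz": -0.05, "wx": 0, "wy": 0, "wz": 0, "grip": 0}, {"tx": -0.1, "ty": 0.05, "tz": -0.05, "wx": 0, "wy": 0, "wz": 0, "grip": 0}]'

```text
time_s: 12.27
eef_pos: [0.4529, -0.0996, 0.0791]
tool_rot: [[0.994, -0.107, 0.0], [-0.107, -0.994, 0.0], [0.0, -0.0, -1.0]]
contact_force: [0.1, -0.6, 0.1]
grip_width: -0.0
```

```bash
python3 -c "
from h import *
look(0,'6')
line(f'pics/top6.png')"
```

```text
12.2667 rel -90.5 -109.9 z 0.0791 F [ 0.1 -0.6  0.1]
pics/top6.png line deg from slicer x -85.4 joint 3.85 peak 239.0 78.87378
```

View pics/c6.png

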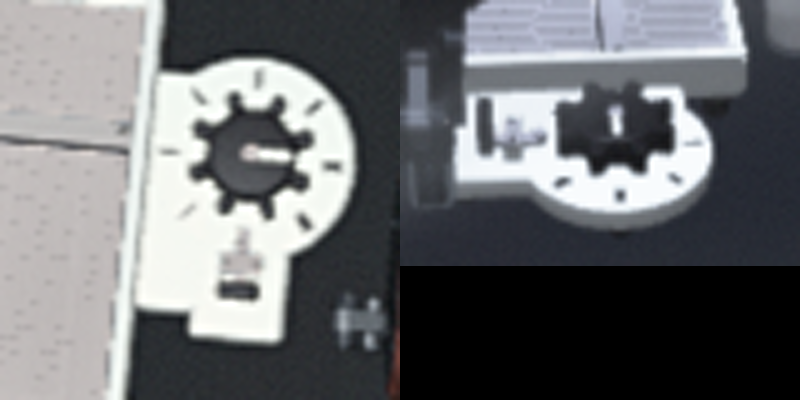

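The line is at the sixth stroke, straight out at (270,155) in the crop. Next I'll move behind the tab at hover height, then go down.

>>> send_rows --moves '[{"tx": -0.018, "ty": -0.022, "tz": 0, "wx": 0, "wy": 0, "wz": 0, "grip": 0}, {"tx": -0.018, "ty": -0.044, "tz": 0, "wx": 0, "wy": 0, "wz": 0, "grip": 0}, {"tx": -0.018, "ty": -0.066, "tz": 0, "wx": 0, "wy": 0, "wz": 0, "grip": 0}, {"tx": -0.018, "ty": -0.088, "tz": 0, "wx": 0, "wy": 0, "wz": 0, "grip": 0}, {"tx": -0.018, "ty": -0.11, "tz": 0, "wx": 0, "wy": 0, "wz": 0, "grip": 0}, {"tx": -0.018, "ty": -0.11, "tz": 0, "wx": 0, "wy": 0, "wz": 0, "grip": 0}, {"tx": -0.018, "ty": -0.11, "tz": 0.015, "wx": 0, "wy": 0, "wz": 0, "grip": 0}, {"tx": -0.018, "ty": -0.11, "tz": 0.03, "wx": 0, "wy": 0, "wz": 0, "grip": 0}, {"tx": -0.018, "ty": -0.11, "tz": 0.043, "wx": 0, "wy": 0, "wz": 0, "grip": 0}, {"tx": -0.018, "ty": -0.11, "tz": 0.043, "wx": 0, "wy": 0, "wz": 0, "grip": 0}]'

```text
time_s: 13.2
eef_pos: [0.4467, 0.0112, 0.0343]
tool_rot: [[0.994, -0.107, -0.003], [-0.107, -0.994, 0.0], [-0.003, -0.0, -1.0]]
contact_force: [-0.8, -0.2, -0.5]
grip_width: 0.0001
```

>>> send_rows --moves '[{"tx": 0.004, "ty": 0, "tz": 0, "wx": 0, "wy": 0, "wz": 0, "grip": 0}, {"tx": 0.008, "ty": 0, "tz": 0, "wx": 0, "wy": 0, "wz": 0, "grip": 0}, {"tx": 0.011, "ty": 0, "tz": 0, "wx": 0, "wy": 0, "wz": 0, "grip": 0}, {"tx": 0.014, "ty": 0, "tz": 0, "wx": 0, "wy": 0, "wz": 0, "grip": 0}, {"tx": 0.016, "ty": 0, "tz": 0, "wx": 0, "wy": 0, "wz": 0, "grip": 0}, {"tx": 0.018, "ty": 0, "tz": 0, "wx": 0, "wy": 0, "wz": 0, "grip": 0}, {"tx": 0.02, "ty": 0, "tz": 0, "wx": 0, "wy": 0, "wz": 0, "grip": 0}, {"tx": 0.022, "ty": 0, "tz": 0, "wx": 0, "wy": 0, "wz": 0, "grip": 0}, {"tx": 0.024, "ty": 0, "tz": 0, "wx": 0, "wy": 0, "wz": 0, "grip": 0}, {"tx": 0.024, "ty": 0, "tz": 0, "wx": 0, "wy": 0, "wz": 0, "grip": 0}]'

```text
time_s: 14.03
eef_pos: [0.4719, 0.0086, 0.0363]
tool_rot: [[0.994, -0.107, 0.0], [-0.107, -0.994, 0.0], [0.0, -0.0, -1.0]]
contact_force: [0.4, -0.5, -0.4]
grip_width: -0.0001
```

```bash
python3 -c "
from h import *
look(0,'7')"
```

```text
14.0333 rel -83.0 -0.2 z 0.0363 F [ 0.4 -0.5 -0.4]
```

View pics/c7.png

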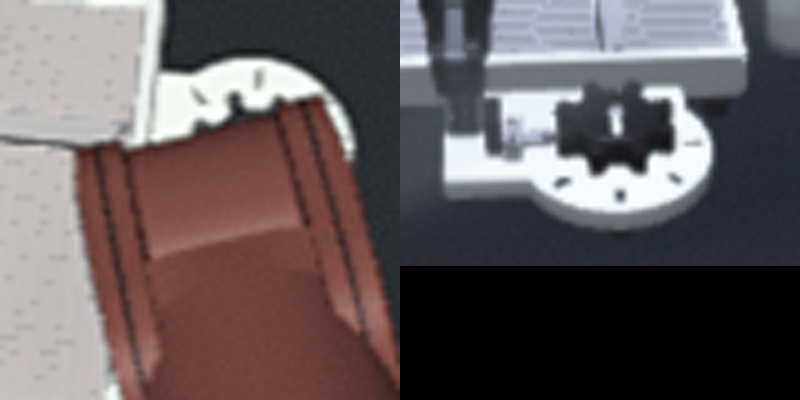

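The tab in the side view has moved about 5 mm, from x 484 to 492, and the finger is behind it. I'll continue in small steps and watch the force.

>>> send_rows --moves '[{"tx": 0.001, "ty": 0, "tz": 0, "wx": 0, "wy": 0, "wz": 0, "grip": 0}, {"tx": 0.0015, "ty": 0, "tz": 0, "wx": 0, "wy": 0, "wz": 0, "grip": 0}, {"tx": 0.002, "ty": 0, "tz": 0, "wx": 0, "wy": 0, "wz": 0, "grip": 0}, {"tx": 0.0025, "ty": 0, "tz": 0, "wx": 0, "wy": 0, "wz": 0, "grip": 0}, {"tx": 0.003, "ty": 0, "tz": 0, "wx": 0, "wy": 0, "wz": 0, "grip": 0}, {"tx": 0.0035, "ty": 0, "tz": 0, "wx": 0, "wy": 0, "wz": 0, "grip": 0}, {"tx": 0.004, "ty": 0, "tz": 0, "wx": 0, "wy": 0, "wz": 0, "grip": 0}, {"tx": 0.0045, "ty": 0, "tz": 0, "wx": 0, "wy": 0, "wz": 0, "grip": 0}, {"tx": 0.005, "ty": 0, "tz": 0, "wx": 0, "wy": 0, "wz": 0, "grip": 0}, {"tx": 0.005, "ty": 0, "tz": 0, "wx": 0, "wy": 0, "wz": 0, "grip": 0}]'

```text
time_s: 14.97
eef_pos: [0.4767, 0.0081, 0.0363]
tool_rot: [[0.994, -0.107, -0.0], [-0.107, -0.994, 0.0], [-0.0, -0.0, -1.0]]
contact_force: [-0.9, 0.0, -0.6]
grip_width: -0.0001
```

>>> send_rows --moves '[{"tx": 0.0003, "ty": 0, "tz": 0, "wx": 0, "wy": 0, "wz": 0, "grip": 0}, {"tx": 0.0005, "ty": 0, "tz": 0, "wx": 0, "wy": 0, "wz": 0, "grip": 0}, {"tx": 0.0007, "ty": 0, "tz": 0, "wx": 0, "wy": 0, "wz": 0, "grip": 0}, {"tx": 0.001, "ty": 0, "tz": 0, "wx": 0, "wy": 0, "wz": 0, "grip": 0}, {"tx": 0.001, "ty": 0, "tz": 0, "wx": 0, "wy": 0, "wz": 0, "grip": 0}, {"tx": 0.001, "ty": 0, "tz": 0, "wx": 0, "wy": 0, "wz": 0, "grip": 0}, {"tx": 0.001, "ty": 0, "tz": 0, "wx": 0, "wy": 0, "wz": 0, "grip": 0}, {"tx": 0.001, "ty": 0, "tz": 0, "wx": 0, "wy": 0, "wz": 0, "grip": 0}, {"tx": 0.001, "ty": 0, "tz": 0, "wx": 0, "wy": 0, "wz": 0, "grip": 0}, {"tx": 0.001, "ty": 0, "tz": 0, "wx": 0, "wy": 0, "wz": 0, "grip": 0}]'

```text
time_s: 15.8
eef_pos: [0.4776, 0.008, 0.0363]
tool_rot: [[0.994, -0.107, 0.0], [-0.107, -0.994, 0.0], [0.0, -0.0, -1.0]]
contact_force: [-0.7, -0.1, -0.5]
grip_width: 0.0001
```

```bash
python3 -c "
from h import *
look(0,'8')
a=cv2.imread('pics/side6.png',0);
for k in '678': print(cv2.imread(f'pics/side{k}.png',0)[213,275+12:275+40])"
```

```text
15.8 rel -77.3 -0.2 z 0.0363 F [-0.7 -0.1 -0.5]
[111 155 177 232 235 113  69  70 102 207 237 216 184 181 187 213 238 236
 235 228 238 244 238 114  60  58  58  57]
[ 69  70  73  71  70  79  89  70  67  69 105 200 181 177 183 210 237 235
 235 236 235 230 231 112  60  59  58  56]
[122  97  73  71  73  72  72  76  92  78  69  70  84 144 182 210 236 235
 235 239 240 240 230 113  61  58  57  55]
```

By edge shift the tab has moved about 10 mm, with no stop force yet. I'll continue gently.

>>> send_rows --moves '[{"tx": 0.0003, "ty": 0, "tz": 0, "wx": 0, "wy": 0, "wz": 0, "grip": 0}, {"tx": 0.0005, "ty": 0, "tz": 0, "wx": 0, "wy": 0, "wz": 0, "grip": 0}, {"tx": 0.0007, "ty": 0, "tz": 0, "wx": 0, "wy": 0, "wz": 0, "grip": 0}, {"tx": 0.001, "ty": 0, "tz": 0, "wx": 0, "wy": 0, "wz": 0, "grip": 0}, {"tx": 0.001, "ty": 0, "tz": 0, "wx": 0, "wy": 0, "wz": 0, "grip": 0}, {"tx": 0.001, "ty": 0, "tz": 0, "wx": 0, "wy": 0, "wz": 0, "grip": 0}, {"tx": 0.001, "ty": 0, "tz": 0, "wx": 0, "wy": 0, "wz": 0, "grip": 0}, {"tx": 0.001, "ty": 0, "tz": 0, "wx": 0, "wy": 0, "wz": 0, "grip": 0}, {"tx": 0.001, "ty": 0, "tz": 0, "wx": 0, "wy": 0, "wz": 0, "grip": 0}, {"tx": 0.001, "ty": 0, "tz": 0, "wx": 0, "wy": 0, "wz": 0, "grip": 0}]'

```text
time_s: 16.73
eef_pos: [0.4781, 0.0079, 0.0363]
tool_rot: [[0.994, -0.107, -0.001], [-0.107, -0.994, -0.0], [-0.001, 0.0, -1.0]]
contact_force: [-5.2, 1.3, 3.9]
grip_width: 0.0002
```

>>> send_rows --moves '[{"tx": 0.0003, "ty": 0, "tz": 0, "wx": 0, "wy": 0, "wz": 0, "grip": 0}, {"tx": 0.0005, "ty": 0, "tz": 0, "wx": 0, "wy": 0, "wz": 0, "grip": 0}, {"tx": 0.0007, "ty": 0, "tz": 0, "wx": 0, "wy": 0, "wz": 0, "grip": 0}, {"tx": 0.001, "ty": 0, "tz": 0, "wx": 0, "wy": 0, "wz": 0, "grip": 0}, {"tx": 0.001, "ty": 0, "tz": 0, "wx": 0, "wy": 0, "wz": 0, "grip": 0}, {"tx": 0.001, "ty": 0, "tz": 0, "wx": 0, "wy": 0, "wz": 0, "grip": 0}, {"tx": 0.001, "ty": 0, "tz": 0, "wx": 0, "wy": 0, "wz": 0, "grip": 0}, {"tx": 0.001, "ty": 0, "tz": 0, "wx": 0, "wy": 0, "wz": 0, "grip": 0}, {"tx": 0.001, "ty": 0, "tz": 0, "wx": 0, "wy": 0, "wz": 0, "grip": 0}, {"tx": 0.001, "ty": 0, "tz": 0, "wx": 0, "wy": 0, "wz": 0, "grip": 0}]'

```text
time_s: 17.57
eef_pos: [0.4782, 0.0079, 0.0362]
tool_rot: [[0.994, -0.107, -0.003], [-0.107, -0.994, -0.0], [-0.003, 0.0, -1.0]]
contact_force: [-8.8, 1.4, 8.2]
grip_width: -0.0001
```

```bash
python3 -c "
from h import *
look(0,'9')
for k in '689': print(cv2.imread(f'pics/side{k}.png',0)[213,275+12:275+40])"
```

```text
17.5667 rel -76.7 -0.2 z 0.0362 F [-8.8  1.4  8.2]
[111 155 177 232 235 113  69  70 102 207 237 216 184 181 187 213 238 236
 235 228 238 244 238 114  60  58  58  57]
[122  97  73  71  73  72  72  76  92  78  69  70  84 144 182 210 236 235
 235 239 240 240 230 113  61  58  57  55]
[137  99  77  71  72  72  72  74  92  77  70  69  84 143 179 210 237 235
 235 239 240 240 230 113  61  55  57  55]
```

The force rises to about 9 N with no further motion, so the bolt is against its home stop. I'll back off along -x and then lift away.

>>> send_rows --moves '[{"tx": -0.002, "ty": 0, "tz": 0, "wx": 0, "wy": 0, "wz": 0, "grip": 0}, {"tx": -0.006, "ty": 0, "tz": 0, "wx": 0, "wy": 0, "wz": 0, "grip": 0}, {"tx": -0.012, "ty": 0, "tz": 0, "wx": 0, "wy": 0, "wz": 0, "grip": 0}, {"tx": -0.018, "ty": 0, "tz": 0, "wx": 0, "wy": 0, "wz": 0, "grip": 0}, {"tx": -0.018, "ty": 0, "tz": -0.01, "wx": 0, "wy": 0, "wz": 0, "grip": 0}, {"tx": -0.018, "ty": 0, "tz": -0.03, "wx": 0, "wy": 0, "wz": 0, "grip": 0}, {"tx": -0.018, "ty": 0, "tz": -0.06, "wx": 0, "wy": 0, "wz": 0, "grip": 0}, {"tx": -0.018, "ty": 0, "tz": -0.09, "wx": 0, "wy": 0, "wz": 0, "grip": 0}, {"tx": -0.018, "ty": 0, "tz": -0.12, "wx": 0, "wy": 0, "wz": 0, "grip": 0}, {"tx": -0.018, "ty": 0, "tz": -0.14, "wx": 0, "wy": 0, "wz": 0, "grip": 0}]'

```text
time_s: 18.5
eef_pos: [0.4625, 0.01, 0.1802]
tool_rot: [[0.994, -0.107, 0.004], [-0.107, -0.994, -0.0], [0.004, -0.0, -1.0]]
contact_force: [0.6, -0.4, 0.4]
grip_width: -0.0
```

>>> send_rows --moves '[{"tx": 0, "ty": 0.02, "tz": 0, "wx": 0, "wy": 0, "wz": 0, "grip": 0}, {"tx": 0, "ty": 0.045, "tz": 0, "wx": 0, "wy": 0, "wz": 0, "grip": 0}, {"tx": 0, "ty": 0.07, "tz": 0, "wx": 0, "wy": 0, "wz": 0, "grip": 0}, {"tx": 0, "ty": 0.095, "tz": 0, "wx": 0, "wy": 0, "wz": 0, "grip": 0}, {"tx": 0, "ty": 0.12, "tz": 0, "wx": 0, "wy": 0, "wz": 0, "grip": 0}, {"tx": 0, "ty": 0.145, "tz": 0, "wx": 0, "wy": 0, "wz": 0, "grip": 0}, {"tx": 0, "ty": 0.17, "tz": 0, "wx": 0, "wy": 0, "wz": 0, "grip": 0}, {"tx": 0, "ty": 0.19, "tz": 0, "wx": 0, "wy": 0, "wz": 0, "grip": 0}, {"tx": 0, "ty": 0.2, "tz": 0, "wx": 0, "wy": 0, "wz": 0, "grip": 0}, {"tx": 0, "ty": 0.2, "tz": 0, "wx": 0, "wy": 0, "wz": 0, "grip": 0}]'

```text
time_s: 19.33
eef_pos: [0.4399, -0.1911, 0.1769]
tool_rot: [[0.994, -0.11, 0.001], [-0.11, -0.994, -0.0], [0.001, 0.0, -1.0]]
contact_force: [-0.4, 0.3, -0.5]
grip_width: 0.0002
```

```bash
python3 -c "
from h import *
look(0,'10'); line('pics/top10.png')
for k in ('6','9','10'): print(cv2.imread(f'pics/side{k}.png',0)[213,275+12:275+40])"
```

```text
19.3333 rel -93.6 -202.2 z 0.1769 F [-0.4  0.3 -0.5]
pics/top10.png line deg from slicer x -85.3 joint 3.85 peak 243.0 82.86719
[111 155 177 232 235 113  69  70 102 207 237 216 184 181 187 213 238 236
 235 228 238 244 238 114  60  58  58  57]
[137  99  77  71  72  72  72  74  92  77  70  69  84 143 179 210 237 235
 235 239 240 240 230 113  61  55  57  55]
[159 160 176 232 241 242 241 241 234 128  71  70  85 142 183 211 237 235
 236 240 241 241 231 114  62  56  57  57]
```

View pics/c10.png

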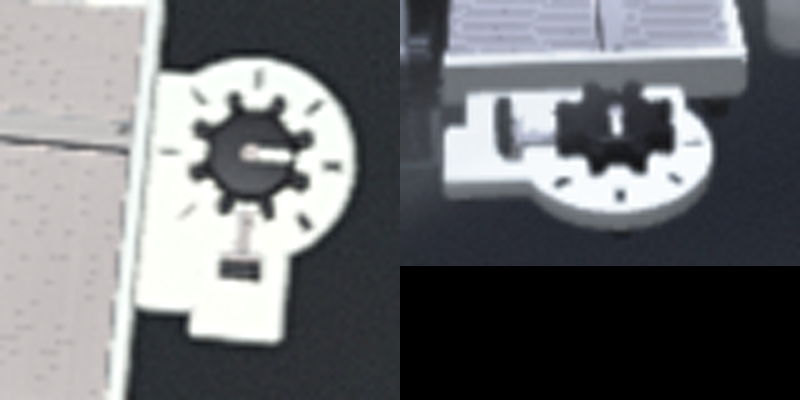

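The tab has moved about 11 mm (y 290 to 269 in the crop) and the nose is between two lobes. The line is on the sixth stroke, the slicer hasn't moved and the hand is clear, so I'm handing in.

```bash
python3 -c "
from station import bot
print(bot.hand_in())"
```

```text
the job is handed in; nothing more can be done
None
```

The slicer is set to the second-thickest stroke and locked, and I handed the job in at about 19 s of the 54 s; no verdict was reported.

- **Wheel:** it started at the thinnest stroke, and I pushed it clockwise five single clicks with the closed fingertip. The white line now points straight out from the bed at the sixth stroke. I measured 3.85 rad before and after locking; the nominal stop is 3.93. My angle reading varied from true by up to about 0.1 rad at the click stops with a clear view of the line.
- **Bolt:** I pushed the tab until it stopped, at about 9 N along the bolt. That is well under the 25 N limit. It had travelled about 11 mm by the pictures, against 12 mm nominal, and its nose is visible between two lobes.
- **Surroundings:** the slicer and its plate are at the same picture positions as before. The hand is about 20 cm away and touching nothing. I did not measure the bystanders afterwards, but the hand's path went nowhere near them.

The third click's angle reading was spoiled by the gripper covering the line (2.13 rad instead of 2.36). I checked that click by eye instead. No other check failed or disagreed.

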